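# Break loose a seized clip lock and clip down the plate

### The arm

A 7-joint arm with a two-finger parallel gripper is mounted at the origin on a cart in front of the work surface, level with it; the furniture and walls round the work are solid. World frame = base frame: x ahead of the robot, y to its left, z up, the work surface at z = 0. Lengths are in m, angles in rad, forces in N, time in s.
With the tool pointing down it reaches from about 0.4 to 0.925 m from the base axis. Payload 4.1 kg.
Tool frame: the origin (TCP) lies on the mounting face of the last link; the fingertips stand tcp_to_tips ahead of it and the grasp point (between the pads) lies 155 mm ahead of it (tcp_to_tips is the distance from the TCP to the fingertips, in m); z points along the fingers, y is the line along which they close (so a half turn about z gives the same grasp; the last joint's range is limited). The gripper opens to 85 mm and grips with 20 to 120 N. Pads are 22 mm wide; open, the fingers measure 114 mm over their backs; the gripper's body (76 mm by 85 mm) begins 54 mm behind the grasp point. The pads swing forward as they close: fully open they stand 13 mm farther back than shut.
Start: joints at [-0.099, 0.398, 0.045, 1.537, -0.019, 1.207, -0.051], TCP at [0.65, 0, 0.405] pointing down, gripper open.
Joint ranges: [-2.82, 2.82], [-0.49, 2.23], [-1.37, 1.46], [0, 2.46], [-1.36, 4.5], [0.23, 2], [-2.94, 2.94]. Speed limits (rad/s): [2.57, 2.57, 3.14, 3.14, 3.14, 3.14, 3.14].

### API

Orientations are given as a 3x3 rotation matrix whose columns are the frame's x, y, z axes.
In Python, from workcell import * gives the robot as it stands.
- The arm moves only by the tool jog_arm, never from a script. Its argument "commands" is one flat list of numbers, 5 for each row, row after row: the shift along the world's x, y, z in mm, then the turn about the world's z in rad, then the opening, from 0 (shut) to 1 (fully open). A call has exactly 8 rows; each row shifts and turns the commanded pose from where the row before left it; what a row does not reach is not made up. A row lasts 1/8 s, in which the tool goes at most 62.5 mm and 10.7 degrees, less where a joint would pass 70% of its speed; a pose out of reach is approached as far as the arm can. A call with a gripper value outside its range is refused whole. The fingers move at their own pace and stop on an object; the grip force is fixed at half the most. Time passes only in rows, so rows that do not move let the fingers close, or fill a call up. It gives the time, the measured TCP pose, the force, the opening and the grip force at its end, in the units of the state.
- get_state(): the state, without advancing time (a new reading comes with each control period).
- grab_frame(name): name is "scene" or "side" or "wrist"; returns (picture, depth): 400x640x3 uint8, blue, green, red; 400x640 float32, m along the optical axis (not along the pixel's ray), 0 where there is no reading.
- camera_params(name): a dict with "K" (3x3 intrinsics, pixels), "T" (4x4, takes a point from camera to world coordinates). Camera axes: x right, y up, looking along -z (the intrinsics and any distortion apply to the point x, -y, -z); pixel columns grow to the right and rows downward; lengths in m; the calibration is good to about 2 mm. A picture is of the moment at which its call begins: read the wrist's pose just before it. camera_params takes no time and is no camera call; for the wrist camera it gives the pose at the moment of the call.
- hand_in(): hands the job in; it is judged then, once.
The state is a dict: "clock": time; "qpos": joint angles; "joint_velocities": joint speeds; "joint_efforts": joint torques, N m; "position": TCP position; "tool_rot": TCP orientation; "force": force on the tool from outside, world axes, zero at the start; "moment": the same for the moment, N m; "width": finger opening in m; "grip_force": force on a finger pad.
Only numpy, scipy, OpenCV 4.12 (cv2) and the standard library are available. Lean on these libraries where they do the work, as an engineer would, in place of code of your own. Each camera call takes 0.05 s, during which the arm holds its last target. There are 200 camera calls.

### The job

The black bar handle that locks the spring clip of the plate holder has seized, and it is not known which way it undoes: it gives one way only, after a short firm push. Break it loose, turn it that way right round to its stop, then swing the clip as far as it goes onto the plate's edge. Leave the plate in its nest and the blue-capped bottle and the filter cup beside the holder standing where they are.

Things in the scene. Friction and masses are not known exactly. Their poses are not given: they have to be found in the camera images.
- plate_holder: fixed holder: an aluminium base plate 150 x 236 x 12 mm flat on the bench. Origin: centre of its underside; x along its 150 mm side, y along its 236 mm side, z up. In its frame (mm): a round grey lock housing, 98 across, stands at (0, 65), its top 34.5 above the bench; it carries the lock handle. The plate's nest is at (0, -70). The clip's pivot screw is at (25, 42), on the housing, its head reaching up to 56.5
- handle_mid (a point): on the lock handle's turning axis, at mid-height of its bar (75 mm above the bench). The handle is a black straight bar, a T-handle seen from above: 132 mm long (66 mm each way from the axis), 14 mm wide, 18 mm high (66 to 84 mm above the bench), with a round 30 mm hub in the middle. At joint value 0 the bar lies along the holder's y axis. Below its arms there is free space down to the housing, the clip (top at 52 mm) and the clip's pivot screw
- handle_arm (a point): point on the bar 50 mm from the axis, at mid-height, on the arm that points to the holder's +y (away from clip and plate) at joint value 0; moves with the handle
- lock_handle (a joint): handle angle, rad; 0 at the start, + anticlockwise from above; hard stops at +2.0 and -2.0. One way (it varies and cannot be seen) it is blocked (yields under 0.1 rad); the other way it gives at 0.3 to 0.9 N m (6 to 18 N at 50 mm), is stiff for about 0.3 rad, then turns freely to the stop. A cam under it blocks the clip until it has turned about 1.6 rad
- clip (a joint): angle of the spring clip about its upright pivot screw, rad; starts between -0.25 and 0 (clear of the plate), positive swings clockwise from above; at 1.0, its stop, the rubber pad at its end is over the plate's edge. Light friction (0.05 N m): it stays where it is left. Within 0.2 rad above 0 it comes up against the cam while the handle is locked
- clip_post (a point): centre of the clip's upright push post: a steel pin 14 mm across that stands on the clip's flat arm (13 mm wide, 6 mm thick, 46 to 52 mm above the bench), from 52 to 76 mm above the bench; the point is at 64 mm. It lies 70 mm from the pivot screw; the clip ends 95 mm from the screw. At joint value 1.0 the clip points along the holder's -y, at 0 it points 1.0 rad anticlockwise of that
- plate_mid (a point): centre (half-way up) of the loose white culture plate, 128 x 86 x 20 mm with 24 shallow wells, lying in the nest between eight low steel corner strips; its top is 42 mm above the bench
- bottle: white sample bottle with a blue cap, 53 mm across, 118 mm tall, left of the holder; origin at the centre of its underside; bystander
- cup: clear filter cup, 70 x 78 x 97 mm, right of the holder; origin at the centre of its underside; bystander

How it is judged:
By the outcome, as a careful person would: the job done as asked, in the order asked, and still so for the second after the job is handed in, with the robot touching nothing.
It also fails if it takes over 64 s, if anything falls off the work surface, if the arm or the gripper's body presses on something with over 40 N, if the wrist force passes 120 N, or if a joint passes its speed limit or range.

## Working session

There is one attempt and no reset: what is moved stays moved. The work goes in short steps, Python scripts to look and compute and a tool call to move; the robot and the scene stay as the last step left them, time stands still between calls to the robot, and variables do not carry over. Pictures are saved under pics/ and viewed, at most 10 in all, crops included, and the job is handed in when it is done.

Besides the shell and the picture viewer there is one more tool, called after ">>>" as name(argument=value, ...) on one line, values as JSON. jog_arm: Moves the arm, as the interface text tells. Its arguments: {"type":"object","properties":{"commands":{"type":"array"}},"required":["commands"]}

```bash
mkdir -p pics; cat > h.py <<'E'
from workcell import *
import numpy as np, cv2
def px(P,c):
    T=np.array(c["T"]);K=np.array(c["K"]);p=np.linalg.inv(T)@np.append(P,1)
    q=K@np.array([p[0],-p[1],-p[2]]);return q[:2]/q[2]
def at(u,v,z,c):
    "pixel ray intersected with world height z"
    T=np.array(c["T"]);K=np.array(c["K"]);r=np.linalg.inv(K)@[u,v,1]
    d=T[:3,:3]@np.array([r[0],-r[1],-r[2]]);o=T[:3,3];return o+d*(z-o[2])/d[2]
E
python3 - <<'E'
from h import *
s=get_state();print(s)
for n in("scene","side","wrist"):
    c=camera_params(n);print(n,{k:np.round(np.array(v),3).tolist() if k in"KT" else v for k,v in c.items()})
    im,d=grab_frame(n);cv2.imwrite(f"pics/{n}0.png",im);np.save(f"{n}0.npy",d)
E
```

```text
{'clock': 0.0, 'qpos': array([-0.09902059,  0.3992065 ,  0.04505631,  1.53789481, -0.01869913,
        1.20688832, -0.05071362]), 'joint_velocities': array([ 5.84724726e-04,  5.77445651e-04,  1.23821350e-03, -3.31327732e-04,
       -9.37540239e-04,  7.22401421e-05,  1.20575413e-03]), 'joint_efforts': array([-9.65094187e-04, -4.75129580e+01,  1.36406265e+00, -2.54227209e+01,
        1.14684159e-02,  9.53188282e-03,  3.56541250e-05]), 'position': array([6.49702771e-01, 4.60084091e-05, 4.03647617e-01]), 'tool_rot': array([[-9.85689642e-05,  9.99998055e-01, -1.96983934e-03],
       [ 9.99999984e-01,  9.82800625e-05, -1.46758837e-04],
       [-1.46564955e-04, -1.96985378e-03, -9.99998049e-01]]), 'force': array([ 0.0527544 , -0.35152952, -0.89802359]), 'moment': array([-0.06910091, -0.03024887, -0.06748745]), 'grip_force': 0.0, 'width': 0.08500051776730472}
scene {'K': [[458.394, 0.0, 318.857], [0.0, 458.394, 194.226], [0.0, 0.0, 1.0]], 'T': [[0.683, 0.372, -0.628, -0.07], [-0.73, 0.353, -0.585, -0.612], [0.004, 0.858, 0.513, 0.624], [0.0, 0.0, 0.0, 1.0]]}
side {'K': [[368.47, 0.0, 315.505], [0.0, 368.47, 193.299], [0.0, 0.0, 1.0]], 'T': [[-0.924, 0.271, -0.271, 0.35], [-0.383, -0.637, 0.668, 0.592], [0.008, 0.721, 0.692, 0.685], [0.0, 0.0, 0.0, 1.0]]}
wrist {'K': [[348.455, 0.0, 314.647], [0.0, 348.455, 196.308], [0.0, 0.0, 1.0]], 'T': [[1.0, -0.002, 0.002, 0.65], [0.001, 0.958, 0.287, 0.073], [-0.002, -0.287, 0.958, 0.373], [0.0, 0.0, 0.0, 1.0]]}
```

View pics/scene0.png

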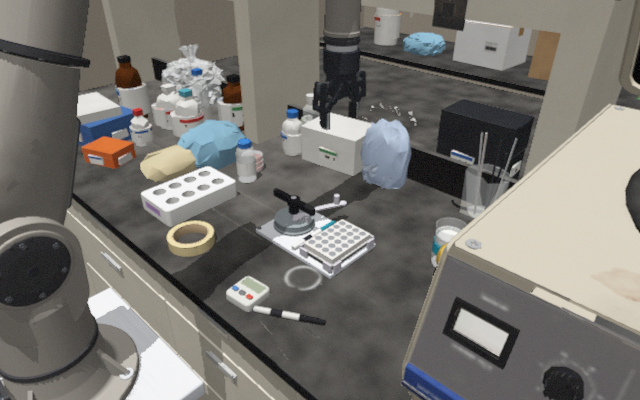

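View pics/wrist0.png

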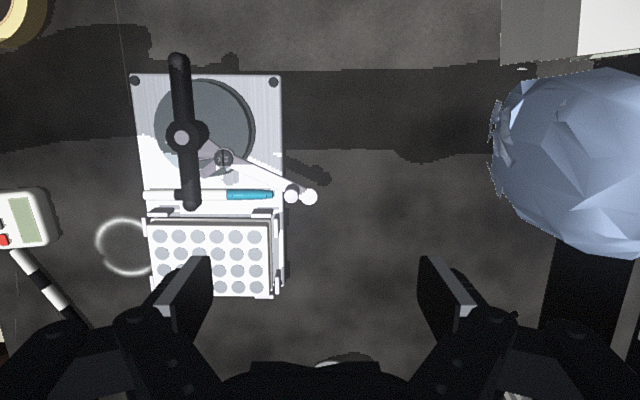

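```bash
python3 - <<'E'
from h import *
im=cv2.imread("pics/wrist0.png");cv2.imwrite("pics/w0c.png",cv2.resize(im[40:310,110:340],None,fx=2.2,fy=2.2,interpolation=2)[:600])
im=cv2.imread("pics/scene0.png");cv2.imwrite("pics/s0c.png",cv2.resize(im[110:310,220:480],None,fx=3,fy=3,interpolation=2))
E
```

```text
(no output)
```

View pics/w0c.png

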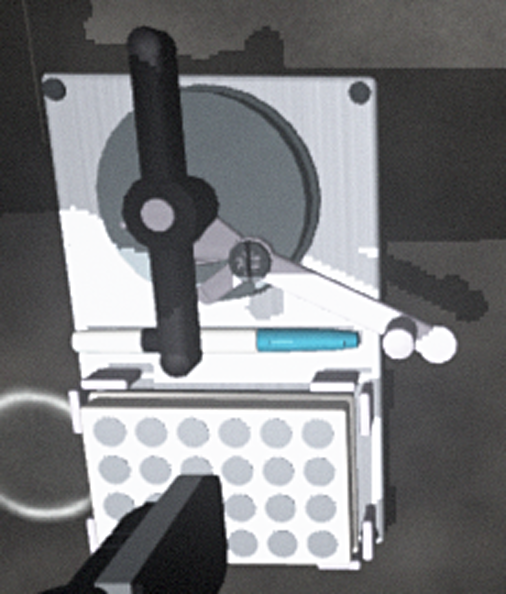

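View pics/s0c.png

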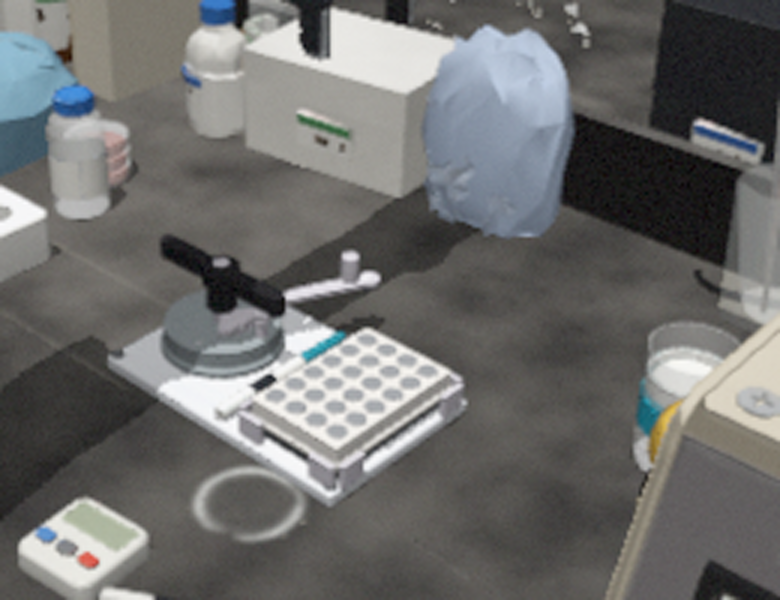

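```bash
python3 - <<'E'
from h import *
c=camera_params("wrist");d=np.load("wrist0.npy")
f=lambda u,v,z:np.round(at(110+u/2.2,40+v/2.2,z,c)*1000,1)
for n,u,v,z in [("TL",42,75,.012),("TR",377,76,.012),("BR",383,542,.012),("end+",146,28,.084),("end-",180,374,.084),("hubpin",157,213,.090),("hub",160,212,.084),("screw",245,258,.0565),("post",398,346,.076),("clipend",450,350,.052),("posttop?",436,344,.076),("postA",398,346,.052)]:
    print(n,f(u,v,z),d[int(40+v/2.2),int(110+u/2.2)])
c=camera_params("scene");g=lambda u,v,z:np.round(at(220+u/3,110+v/3,z,c)*1000,1)
for n,u,v,z in [("posttop",350,257,.076),("clipend",378,280,.052),("end+",163,243,.075),("end-",283,302,.075),("hubpin",222,262,.09),("bottlecap",74,90,.118),("cup",690,345,.097)]: print(n,g(u,v,z))
E
```

```text
TL [467.5  89.7  12. ] 0.35159507
TR [616.6  89.5  12. ] 0.35255888
BR [ 613.7 -145.1   12. ] 0.4211616
end+ [542.7 102.   84. ] 0.27075788
end- [541.9 -26.   84. ] 0.3048641
hubpin [541.9  38.4  90. ] 0.28530133
hub [540.8  38.   84. ] 0.28506887
screw [563.8  15.7  56.5] 0.3189319
post [628.3 -16.7  76. ] 0.3098191
clipend [649.3 -25.7  52. ] 0.3362516
posttop? [643.7 -15.8  76. ] 0.33521548
postA [626.6 -23.9  52. ] 0.3098191
posttop [624.7 -20.5  76. ]
clipend [643.9 -33.7  52. ]
end+ [540.7 101.5  75. ]
end- [543.8 -26.   75. ]
hubpin [535.5  29.1  90. ]
bottlecap [619.6 304.  118. ]
cup [ 669.2 -285.1   97. ]
```

>>> jog_arm(commands=[-27,22,0,0,0.6,-27,22,0,0,0.6,-27,22,0,0,0.6,-27,22,0,0,0.6,0,0,-35,0,0.6,0,0,-35,0,0.6,0,0,-35,0,0.6,0,0,-30,0,0.6])

```text
clock: 1.15
position: [0.5416, 0.088, 0.2683]
tool_rot: [[-0.0, 1.0, -0.001], [1.0, 0.0, -0.0], [-0.0, -0.001, -1.0]]
force: [-0.5, -0.2, -0.7]
width: 0.0516
grip_force: 0.0
```

```bash
python3 - <<'E'
from h import *
import workcell
print([n for n in dir(workcell) if n[0]!='_'], getattr(workcell,"tcp_to_tips",None))
im,d=grab_frame("wrist");cv2.imwrite("pics/w1.png",im)
E
```

```text
['MotionError', 'camera_params', 'get_state', 'grab_frame', 'hand_in', 'tcp_to_tips'] 0.1734
```

View pics/w1.png

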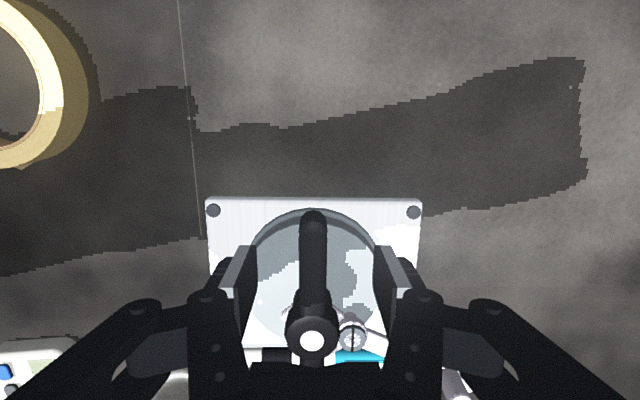

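The wrist picture shows the bar (column 313) centred between the fingers, with the hub at (312,341). I'll go down and grip.

>>> jog_arm(commands=[0,0,-16,0,0.6,0,0,-16,0,0.6,0,0,0,0,0,0,0,0,0,0,0,0,0,0,0,0,0,0,0,0,0,0,0,0,0,0,0,0,0,0])

```text
clock: 2.2
position: [0.5412, 0.0882, 0.2384]
tool_rot: [[0.001, 1.0, -0.002], [1.0, -0.001, 0.0], [0.0, -0.002, -1.0]]
force: [-5.5, 0.2, 5.7]
width: 0.0125
grip_force: 59.2
```

>>> jog_arm(commands=[-1.5,0,0,0.03,0,-1.5,0,0,0.03,0,-1.5,0,0,0.03,0,-1.5,0,0,0.03,0,-1.5,0,0,0.03,0,0,0,0,0,0,0,0,0,0,0,0,0,0,0,0])

```text
clock: 3.2
position: [0.5341, 0.088, 0.2384]
tool_rot: [[-0.149, 0.989, -0.001], [0.989, 0.149, 0.0], [0.0, -0.001, -1.0]]
force: [-6.1, -0.7, 7.5]
width: 0.0128
grip_force: 61.3
```

>>> jog_arm(commands=[-1.5,-0.3,0,0.03,0,-1.5,-0.3,0,0.03,0,-1.5,-0.3,0,0.03,0,-1.5,-0.3,0,0.03,0,-1.5,-0.3,0,0.03,0,0,0,0,0,0,0,0,0,0,0,0,0,0,0,0])

```text
clock: 4.2
position: [0.5263, 0.0864, 0.2384]
tool_rot: [[-0.296, 0.955, -0.002], [0.955, 0.296, -0.001], [0.0, -0.002, -1.0]]
force: [-7.0, -0.4, 10.6]
width: 0.013
grip_force: 59.9
```

```bash
python3 - <<'E'
from h import *
s=get_state();print(s["force"],s["moment"])
im,d=grab_frame("wrist");im2,_=grab_frame("scene")
cv2.imwrite("pics/w2.png",np.hstack([im[150:,200:440],cv2.resize(im2[150:275,240:390],None,fx=2,fy=2)]))
E
```

```text
[-6.95959014 -0.40212275 10.63568967] [-0.01980027  1.48523779 -0.31541254]
```

View pics/w2.png

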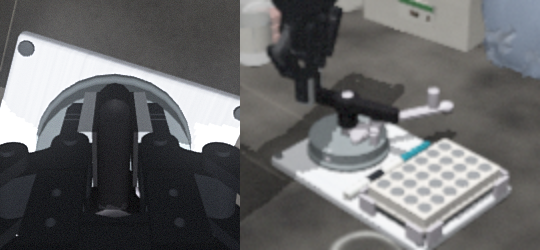

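>>> jog_arm(commands=[-4.8,-1.8,0.5,0.1,0,-4.5,-2.2,0.5,0.1,0,-4.3,-2.6,0,0.1,0,-4.0,-3.1,0,0.1,0,-3.7,-3.5,0,0.1,0,-3.3,-3.7,0,0.1,0,-2.9,-4.2,0,0.1,0,-2.5,-4.4,0,0.1,0])

```text
clock: 5.3
position: [0.4956, 0.0611, 0.2384]
tool_rot: [[-0.893, 0.449, -0.004], [0.449, 0.893, -0.001], [0.003, -0.002, -1.0]]
force: [-6.5, 0.4, 5.5]
width: 0.0126
grip_force: 59.0
```

>>> jog_arm(commands=[-2.0,-4.6,0,0.1,0,-1.6,-4.8,0,0.1,0,-1.1,-4.9,0,0.1,0,-0.6,-5.0,0,0.1,0,-0.1,-5.1,0,0.1,0,0.4,-5.0,0,0.1,0,1.0,-5.0,0,0.1,0,1.4,-4.8,0,0.1,0])

```text
clock: 6.3
position: [0.4927, 0.0215, 0.2385]
tool_rot: [[-0.944, -0.329, -0.005], [-0.329, 0.944, -0.002], [0.005, 0.0, -1.0]]
force: [-8.6, -0.2, 6.3]
width: 0.0128
grip_force: 59.0
```

>>> jog_arm(commands=[1.0,-2.4,0,0.05,0,1.0,-2.4,0,0.05,0,0.6,-1.3,0,0.03,0,0.6,-1.3,0,0.03,0,0,0,0,0,0,0,0,0,0,0,0,0,0,0,0,0,0,0,0,0])

```text
clock: 7.3
position: [0.495, 0.0161, 0.2384]
tool_rot: [[-0.884, -0.467, -0.008], [-0.467, 0.884, 0.003], [0.006, 0.006, -1.0]]
force: [-11.8, 5.4, 11.7]
width: 0.0129
grip_force: 75.2
```

```bash
python3 - <<'E'
from h import *
s=get_state();print(s["force"],s["moment"],s["qpos"])
E
```

```text
[-11.7561945    5.41003343  11.74811235] [ 1.14262265  2.28115035 -1.42368926] [ 0.24437759  0.35288121 -0.42703749  2.05106673  0.19806511  0.78453723
  1.75482362]
```

>>> jog_arm(commands=[0,0,0,0,0.5,0,0,0,0,0.5,0,0,0,0,0.5,0,0,0,0,0.5,0,0,30,0,0.5,0,0,30,0,0.5,0,0,30,0,0.3,0,0,0,0,0])

```text
clock: 8.3
position: [0.4987, 0.0146, 0.3311]
tool_rot: [[-0.883, -0.47, 0.006], [-0.47, 0.883, -0.0], [-0.005, -0.003, -1.0]]
force: [-0.3, -0.2, 0.8]
width: 0.0086
grip_force: 0.0
```

```bash
python3 - <<'E'
from h import *
s=get_state();print(s["force"],s["position"])
im2,_=grab_frame("scene");im3,_=grab_frame("side")
z=cv2.resize(im2[150:275,240:390],None,fx=3,fy=3)
cv2.imwrite("pics/s3.png",z)
E
```

```text
[-0.29072961 -0.24235135  0.75780312] [0.49873057 0.01455584 0.33106402]
```

View pics/s3.png

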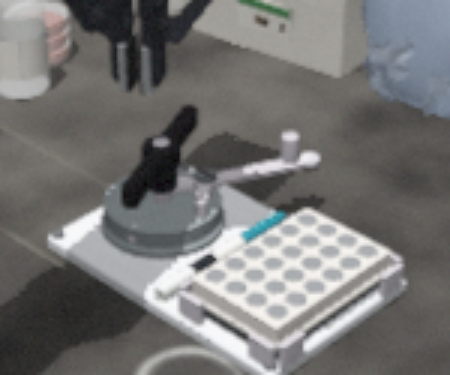

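>>> jog_arm(commands=[21.5,-5.3,0,-0.159,0.5,21.5,-5.3,0,-0.159,0.5,21.5,-5.3,0,-0.159,0.5,21.5,-5.3,0,-0.159,0.5,21.5,-5.3,0,-0.159,0.5,21.5,-5.2,0,-0.159,0.5,0,0,-30,0,0.5,0,0,-30,0,0.5])

```text
clock: 9.4
position: [0.6263, -0.0173, 0.2663]
tool_rot: [[-0.894, 0.448, -0.002], [0.448, 0.894, -0.0], [0.002, -0.001, -1.0]]
force: [0.3, 0.3, -0.4]
width: 0.0429
grip_force: 0.0
```

```bash
python3 - <<'E'
from h import *
im,_=grab_frame("wrist");cv2.imwrite("pics/w4.png",im)
s=get_state();print(s["position"],px([.628,-.017,.076],camera_params("wrist")))
c=camera_params("scene");a=at(283.3,215,.075,c);b=at(303.3,188,.075,c);print(a,b,np.arctan2(*(b-a)[1::-1]))
E
```

```text
[ 0.62419382 -0.01741747  0.26164113] [320.01957365 258.19716487]
[0.48498029 0.01094312 0.075     ] [0.5978478  0.06184684 0.075     ] 0.4236886755973655
```

View pics/w4.png

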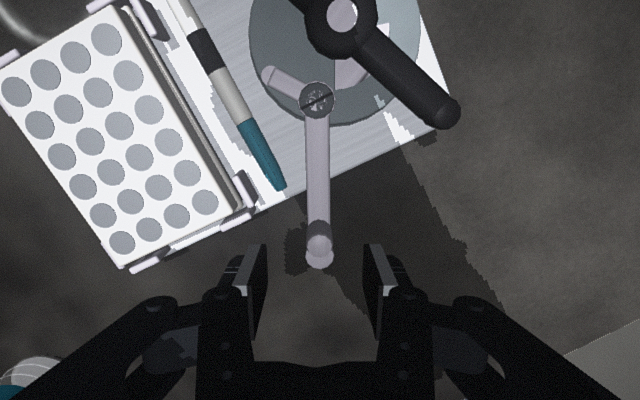

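```bash
python3 - <<'E'
from h import *
c=camera_params("wrist");print(at(319,243,.076,c),at(317,98,.0565,c),at(343,15,.09,c))
s=get_state();print(s["position"])
E
```

```text
[ 0.62057062 -0.01387787  0.076     ] [0.55995797 0.01519523 0.0565    ] [0.53778983 0.03682782 0.09      ]
[ 0.62419382 -0.01741747  0.26164113]
```

>>> jog_arm(commands=[1,1,-15,0,0.5,0,0,-15,0,0.5,0,0,0,0,0.3,0,0,0,0,0.3,0,0,0,0,0.3,0,0,0,0,0.3,0,0,0,0,0.3,0,0,0,0,0.3])

```text
clock: 10.45
position: [0.6276, -0.0163, 0.2389]
tool_rot: [[-0.894, 0.448, 0.0], [0.448, 0.894, 0.0], [-0.0, 0.0, -1.0]]
force: [-0.0, -0.6, -1.6]
width: 0.0256
grip_force: 0.0
```

>>> jog_arm(commands=[0,0,-8,0,0.3,-3.4,-6.1,0,-0.1,0.3,-3.9,-5.8,0,-0.1,0.3,-4.6,-5.3,0,-0.1,0.3,-5.0,-4.9,0,-0.1,0.3,-5.5,-4.3,0,-0.1,0.3,-5.9,-3.8,0,-0.1,0.3,-6.3,-3.1,0,-0.1,0.3])

```text
clock: 11.45
position: [0.5929, -0.0494, 0.2301]
tool_rot: [[-0.392, 0.92, 0.0], [0.92, 0.392, 0.0], [0.0, 0.0, -1.0]]
force: [0.8, 0.3, 0.6]
width: 0.0259
grip_force: 0.4
```

>>> jog_arm(commands=[-6.5,-2.5,0,-0.1,0.3,-6.7,-1.9,0,-0.1,0.3,-6.9,-1.1,0,-0.1,0.3,-7,-0.5,0,-0.1,0.3,-3.5,0.1,0,-0.05,0.3,0,0,0,0,0.3,0,0,0,0,0.3,0,0,0,0,0.3])

```text
clock: 12.45
position: [0.5625, -0.0555, 0.2306]
tool_rot: [[0.044, 0.999, -0.0], [0.999, -0.044, 0.0], [0.0, -0.0, -1.0]]
force: [0.1, -0.1, 0.7]
width: 0.0258
grip_force: 0.0
```

>>> jog_arm(commands=[-2,0,0,0,0.3,-2,0,0,0,0.3,-1,0,0,0,0.3,-1,0,0,0,0.3,-1,0,0,0,0.3,-1,0,0,0,0.3,0,0,0,0,0.3,0,0,0,0,0.3])

```text
clock: 13.45
position: [0.5565, -0.0555, 0.2313]
tool_rot: [[0.044, 0.999, 0.007], [0.999, -0.044, -0.0], [-0.0, 0.007, -1.0]]
force: [7.8, -1.2, -6.0]
width: 0.0255
grip_force: 3.9
```

>>> jog_arm(commands=[4,0,0,0,0.4,0,0,0,0,0.4,0,0,0,0,0.4,0,0,20,0,0.4,0,0,40,0,0.4,0,0,50,0,0.4,0,0,0,0,0.4,0,0,0,0,0.4])

```text
clock: 14.45
position: [0.5578, -0.0554, 0.3404]
tool_rot: [[0.044, 0.999, -0.001], [0.999, -0.044, 0.0], [0.0, -0.001, -1.0]]
force: [0.6, -0.1, -1.7]
width: 0.0341
grip_force: 0.0
```

```bash
python3 - <<'E'
from h import *
a,_=grab_frame("scene");b,_=grab_frame("wrist")
cv2.imwrite("pics/f.png",np.hstack([cv2.resize(a[100:300,220:480],(400,308)),cv2.resize(b,(400,308))]))
print(get_state()["force"])
E
```

```text
[-0.187717    0.40917917 -0.79470256]
```

View pics/f.png

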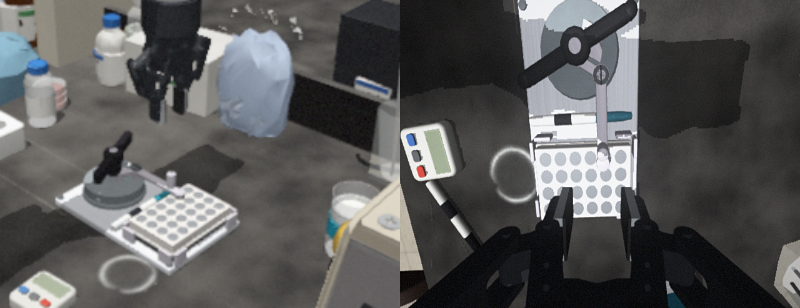

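The clip at (601,75)-(603,155) points straight at the plate with its pad over the plate's edge. The handle is at its stop, and the plate, bottle and cup are undisturbed.

```bash
python3 -c "
from workcell import *
print(hand_in())"
```

```text
the job is handed in; nothing more can be done
None
```

The handle broke loose anticlockwise and is turned to its stop (about 2.0 rad). The clip is swung to its stop over the plate's edge; plate, bottle and cup look unmoved in the last picture. I handed the job in at about 14.5 s, with no verdict shown.

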